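Offer a double-walled beaker up to its foot

ROBOT

A 6-joint arm with a two-finger parallel gripper is mounted at the origin on the work surface. World frame = base frame: x ahead of the robot, y to its left, z up, the work surface at z = 0. Lengths are in m, angles in degrees, forces in N, time in s.
With the tool pointing down it reaches from about 0.4 to 0.825 m from the base axis. Payload 7 kg.
Tool frame: the origin (TCP) lies midway between the tips of the shut fingers; the grasp point (between the pads) lies 19 mm behind it; z points along the fingers, y is the line along which they close (so a half turn about z gives the same grasp; the last joint's range is limited). The gripper opens to 88 mm and grips with 3 to 60 N. Pads are 19 mm wide; open, the fingers measure 130 mm over their backs; the gripper's body (78 mm by 193 mm) begins 47 mm behind the grasp point.
Start: joints at [90.762, 20.546, 0.682, 0, -70.136, -16.507], TCP at [0.183, 0.65, 0.227] pointing down, gripper open.
Joint ranges: [-176.03, 176.03], [-82.01, 121.73], [-58.28, 71.71], [-173.87, 95.51], [-174.79, -0.11], [-173.66, 173.66]. Speed limits (degrees/s): [136.94, 136.94, 172.46, 180, 180, 180].

INTERFACE

Orientations are given as [roll, pitch, yaw] about the fixed x, y, z axes, in that order (R = Rz(yaw) Ry(pitch) Rx(roll)).
In Python, from plant import r gives the robot as it stands.
- The arm moves only by the tool drive_tool, never from a script. Its argument "commands" is a list of rows, each an object of numbers: "hand": the closure, from 0 (fully open) to 1 (shut); "tx", "ty", "tz": the shift along the world's x, y, z scaled (see below); "turn": the turn about the world's z scaled (see below). A call has 1 to 10 rows; each row is the pose to reach, as a shift and turn from the pose commanded when the call began; what a row does not reach only later rows make up. The controller multiplies each number of a shift by 0.6 m and each number of a turn by 90 degrees. A row lasts 1/10 s, in which the tool goes at most 50 mm and 8.59 degrees, less where a joint would pass 70% of its speed; a pose out of reach is approached as far as the arm can. A call with a number of a shift or a turn outside -1 to 1 is refused whole. A call with a gripper value outside its range is refused whole. The fingers move at their own pace and stop on an object; "grip_force" is the grip in N (left out, the last holds). Time passes only in rows, so rows that repeat a pose let the fingers close. It gives the time, the measured TCP pose, the force, the opening and the grip force at its end, in the units of the state.
- r.get_state(): the state, without advancing time (a new reading comes with each control period).
- r.capture(name): name is "side" or "top"; returns a dict with "frame" (420x560x3 uint8, red, green, blue), "fx", "fy", "cx", "cy" (pixels), "world_from_camera" (4x4, takes a point from camera to world coordinates). Camera axes: x right, y down, z forward; pixel columns grow to the right and rows downward; lengths in m; the calibration is good to about 2 mm. A picture is of the moment at which its call begins. There is no depth.
- r.close_job(): hands the job in; it is judged then, once.
Trained networks look in the newest picture that a camera, given by its name, has taken for a name from the list of things; names that differ only in an ending like _2 or _b are one class to them, and where a whole thing is asked for, a point or a joint stands for the part that bears it (a point fixed in the world has none). Each returns a list of dicts, best first, with "score" (0 to 1); they miss things now and then, are a little off and sometimes report something else, mostly with a low value. They report only what shows in the picture. A call takes as long as a camera call. They do not tell look-alikes from the thing itself.
- r.trace(label, camera): "pixels" (420x560 bool, what is visible of it) and "extent" ([left, top, right, bottom] in pixels, round what is visible of it).
The state is a dict: "time_s": time; "joints": joint angles; "qd": joint speeds; "joint_torque": joint torques, N m; "tcp_pos": TCP position; "eef_rot": TCP orientation; "contact_force": force on the tool from outside, world axes, zero at the start; "moment": the same for the moment, N m; "gripper_width": finger opening in m; "gripper_force": force on a finger pad.
Only numpy, scipy, OpenCV 4.12 (cv2) and the standard library are available. Lean on these libraries where they do the work, as an engineer would, in place of code of your own. Each camera call takes 0.05 s, during which the arm holds its last target. There are 200 camera calls.

TASK

Set the slim liner cup upright down inside the wider shell cup until it rests on the shell's floor, and let go of it. Then take the shell by its outside, carry it with the liner in it up and over the row of upright graver handles, and finish holding it still, upright and centred about 1 cm above the flat top of the metal foot without touching it, so the goldsmith can brush the joint; keep holding when you finish. Do not knock the graver rack, and leave the foot, dish, brush and bench pin where they are.

Things in the scene. Friction and masses are not known exactly. Their poses are not given: they have to be found in the camera images.
- shell_center (a point): the shell: an open round cup of bare silver-grey metal, slightly tapered, 66 mm tall, outer diameter 54 mm at the base and 64 mm at the rim, wall 3 mm, inner floor 4 mm above its underside, 0.2 kg or so; stands upright on the bench. This point is on its axis half-way up, 33 mm above its underside; z points up to the mouth. It starts on either side of the graver rack, the foot on the other side.
- shell_base (a point): centre of the shell's underside, 33 mm below shell_center; z along the shell's axis, up
- liner_center (a point): the liner: an open round cup of the same shape and metal but slimmer and taller, 88 mm tall, outer diameter 44 mm at the base and 56 mm at the rim, wall 2.5 mm, 0.13 kg or so; stands upright on the bench to the left (+y) of the rack. This point is on its axis half-way up, 44 mm above its underside; z points up to the mouth. Resting in the shell it stands 26 mm proud of the shell's rim, 92 mm above the shell's underside, with about 2 mm of play all round.
- liner_base (a point): centre of the liner's underside, 44 mm below liner_center; z along its axis, up
- foot_top (a point): centre of the flat top face of the goblet foot: a turned silver-grey metal pedestal, 45 mm tall, flared base 92 mm diameter, narrow neck, flat round top 56 mm diameter; loose, stands upright, about 0.55 kg. z up. The origin is on the top face, 45 mm above the bench.
- foot: the same foot; origin at the centre of its underside, z up
- rack_top (a point): the graver rack: a fixed dark wooden block 360 x 36 x 30 mm with one row of ten upright wooden tool handles, the tallest reaching 95 mm above the bench. This point is over the middle of the block, at 95 mm; its x axis runs along the row, y across it, z up. It stands between the shell and the foot.
- rack: the same rack; origin at the centre of its underside, axes as rack_top
- dish: bystander: white ceramic dish, 84 mm diameter, 28 mm tall; origin under its centre
- brush: bystander: wooden bench brush lying bristles down, 45 x 130 x 42 mm (long along its y); origin under its centre
- pin: bystander: wooden bench-pin block, 130 x 70 x 32 mm; origin under its centre
Mind the look-alikes: they are no part of the job. Leave any orange look-alike of the part that bears liner_center alone.

How it is judged (in metres and radians):
On the way, in this order (a step that is already met when the one before it is completed fails the run):
1. the liner rests upright inside the standing shell and is released (z of liner_base in the frame of shell_base below 0.009 m and distance between liner_base and shell_base below 0.011 m and angle between the z axis of liner_base and the z axis of shell_base, either way round below 0.12 rad and angle between shell_base's own z axis and vertical below 0.1 rad and height (world z) of shell_base below 0.006 m and contact force between liner and the fingers below 0.1 N), for 0.2 s.
2. the shell, with the liner in it, passes above the row of handles (z of liner_base in the frame of shell_base below 0.009 m and distance between liner_base and shell_base below 0.011 m and angle between the z axis of liner_base and the z axis of shell_base, either way round below 0.12 rad and height (world z) of shell_base above 0.095 m and y of shell_base in the frame of rack between -0.03 and 0.03 m and x of shell_base in the frame of rack between -0.2 and 0.2 m).
At the end, for the whole second after the job is handed in: Fingers hold the shell still (<0.02 m/s), upright within 0.09 rad, underside 3-18 mm above the foot's top, axes within 7 mm; liner still seated inside (undersides <9 mm apart along the axis, <11 mm in all, <0.12 rad); foot upright within 0.05 rad, untouched by shell or robot (z of liner_base in the frame of shell_base below 0.009 m and distance between liner_base and shell_base below 0.011 m and angle between the z axis of liner_base and the z axis of shell_base, either way round below 0.12 rad and horizontal distance between shell_base and foot_top below 0.007 m and z of shell_base in the frame of foot_top between 0.003 and 0.018 m and angle between shell_base's own z axis and vertical below 0.09 rad and angle between foot_top's own z axis and vertical below 0.05 rad and contact force between shell and the fingers above 1 N and contact force between shell and foot below 0.05 N and contact force between foot and the arm below 0.05 N and contact force between foot and the fingers below 0.05 N and linear speed of shell below 0.02 m/s); the arm keeps its last pose, push and grip.
It fails at once if the graver rack is knocked (over 2 N) (contact force between rack and anything else above 2 N).
It fails at once if the foot is shifted more than 20 mm (distance of foot from where it was at the start of the episode above 0.02 m).
It fails at once if the dish is shifted more than 25 mm (distance of dish from where it was at the start of the episode above 0.025 m).
It fails at once if the brush is shifted more than 25 mm (distance of brush from where it was at the start of the episode above 0.025 m).
It fails at once if the pin is shifted more than 25 mm (distance of pin from where it was at the start of the episode above 0.025 m).
It also fails if it takes over 72 s, if anything falls off the work surface, if the arm or the gripper's body presses on something with over 40 N, if the wrist force passes 120 N, or if a joint passes its speed limit or range.

## Working session

There is one attempt and no reset: what is moved stays moved. The work goes in short steps, Python scripts to look and compute and a tool call to move; the robot and the scene stay as the last step left them, time stands still between calls to the robot, and variables do not carry over. Pictures are saved under pics/ and viewed, at most 10 in all, crops included, and the job is handed in when it is done.

Besides the shell and the picture viewer there is one more tool, called after "Call:" as name([rows], argument=value, ...), one row to a line, values as JSON. drive_tool: Moves the arm, as the interface text tells. Its arguments: {"type":"object","properties":{"commands":{"type":"array"},"grip_force":{"type":"number"}},"required":["commands"]}

```bash
mkdir -p pics; cat > look.py <<'E'
from plant import r
import cv2, numpy as np
def go(tag, labels, cams=("side","top")):
    out={}
    for c in cams:
        k=r.capture(c); cv2.imwrite(f"pics/{tag}_{c}.png",k["frame"][:,:,::-1])
        out[c]=k
        for l in labels:
            for d in r.trace(l,c)[:3]:
                if d["score"]<.3: continue
                e=d["extent"]; m=d["pixels"]; col=k["frame"][m].mean(0).round() if m.any() else 0
                print(c,l,round(d["score"],2),[round(float(v),1) for v in e],col)
    return out
def ray(k,u,v):
    T=np.array(k["world_from_camera"]); d=T[:3,:3]@np.array([(u-k["cx"])/k["fx"],(v-k["cy"])/k["fy"],1])
    return T[:3,3],d
def onz(k,u,v,z):
    o,d=ray(k,u,v); return o+d*(z-o[2])/d[2]
E
python3 - <<'E'
from look import *
o=go("a",["shell_center","liner_center","foot","rack","dish","brush","pin"])
for c in o: print(c,o[c]["fx"],o[c]["cx"],o[c]["cy"],np.round(o[c]["world_from_camera"],3).tolist())
print(r.get_state())
import cv2
E
```

```text
side shell_center 0.86 [279.9, 314.5, 309.3, 356.6] [140. 139. 129.]
side shell_center 0.63 [253.1, 144.4, 276.9, 182.6] [188. 167. 114.]
side shell_center 0.57 [194.3, 296.9, 219.7, 335.0] [126. 124. 115.]
side liner_center 0.97 [191.8, 290.1, 221.7, 332.9] [125. 124. 115.]
side foot 0.92 [343.0, 164.8, 371.6, 193.0] [174. 174. 163.]
side rack 0.79 [237.4, 202.6, 366.7, 280.5] [123.  84.  45.]
side dish 0.73 [189.5, 203.7, 221.3, 229.4] [198. 195. 177.]
side brush 0.56 [254.3, 145.6, 276.7, 185.2] [189. 167. 114.]
side brush 0.4 [189.2, 203.7, 221.0, 228.6] [199. 196. 179.]
side pin 0.63 [358.5, 128.3, 404.4, 158.0] [183. 122.  60.]
top shell_center 0.59 [144.7, 270.4, 177.1, 297.1] [115. 121. 112.]
top shell_center 0.4 [230.5, 132.3, 264.9, 160.6] [220. 216. 196.]
top liner_center 0.62 [129.1, 190.0, 165.5, 218.4] [ 93. 101.  93.]
top foot 0.82 [360.5, 255.8, 396.6, 290.2] [189. 189. 175.]
top foot 0.69 [145.7, 270.1, 180.1, 298.3] [114. 120. 111.]
top rack 0.85 [253.4, 177.8, 277.9, 321.5] [116.  84.  56.]
top dish 0.64 [229.3, 131.5, 265.3, 162.6] [220. 216. 197.]
top brush 0.9 [
[... 448 characters left out ...]
, 0.0, 1.0]]
{'time_s': 0.8, 'joints': array([ 9.07628282e+01,  2.05430103e+01,  6.79142087e-01, -3.89301775e-05,
       -7.01351106e+01, -1.65093458e+01]), 'qd': array([-0.03494538,  0.01404739,  0.03583902, -0.02204214, -0.03663267,
       -0.01513409]), 'joint_torque': array([ 1.56326030e-03, -5.82280755e+01,  2.93279833e+01,  7.00142518e+00,
        1.25426013e-02, -2.13459697e-05]), 'tcp_pos': array([0.1831672 , 0.64962757, 0.22657752]), 'eef_rot': array([-1.79999031e+02,  3.25290825e-04, -1.57465308e+01]), 'contact_force': array([-0.03605441, -0.19865476, -0.41811313]), 'moment': array([-0.0510931 ,  0.01655039, -0.05526016]), 'gripper_force': 0.0, 'gripper_width': 0.08760096631827051}
```

View pics/a_side.png

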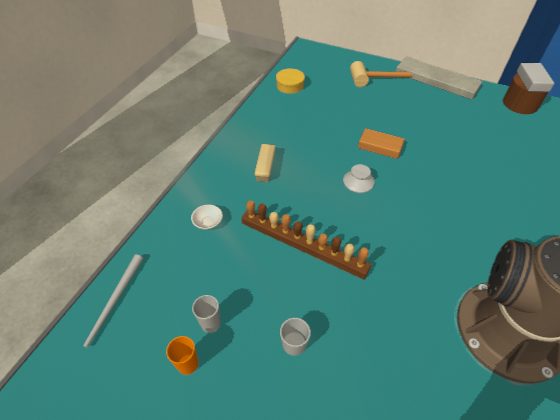

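View pics/a_top.png

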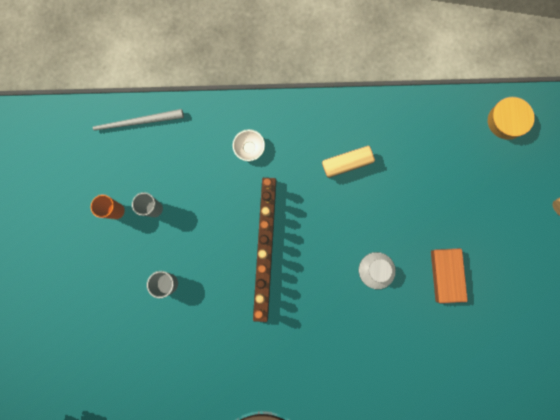

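The side view shows the liner at (207,313), the orange look-alike at (183,355), the shell at (295,337) and the foot at (360,178). The top view agrees: liner (147,205), shell (161,284), foot (377,270). Next I'll fit silhouettes in both views.

```bash
cat > fit.py <<'E'
from look import *
from scipy.optimize import least_squares
def proj(k,P):
    T=np.linalg.inv(np.array(k["world_from_camera"])); q=P@T[:3,:3].T+T[:3,3]
    return np.c_[k["fx"]*q[:,0]/q[:,2]+k["cx"],k["fy"]*q[:,1]/q[:,2]+k["cy"]]
a=np.linspace(0,2*np.pi,72,endpoint=False)
def rings(R): return np.vstack([np.c_[rr*np.cos(a),rr*np.sin(a),0*a+z] for rr,z in R])
PARTS=dict(shell=[(.027,0),(.032,.066)],liner=[(.022,0),(.028,.088)],foot=[(.046,0),(.046,.004),(.028,.045)])
PARTS['foottop']=[(.028,.045)]
def ext(p): return np.r_[p.min(0),p.max(0)]
def mask(k,u,v,test=None):
    f=k["frame"].astype(float); m=((f[:,:,0]>.62*f[:,:,1])).astype(np.uint8)
    n,lab,st,_=cv2.connectedComponentsWithStats(m,connectivity=4)
    i=lab[int(v),int(u)]
    return (st[i,0]-.5,st[i,1]-.5,st[i,0]+st[i,2]-.5,st[i,1]+st[i,3]-.5), st[i,4]
def fit(part,obs,x0,z=0):
    M=rings(PARTS[part])+[0,0,z]
    f=lambda p,cs=None: np.concatenate([ext(proj(k,M+[p[0],p[1],0]))-e for k,e in obs])
    s=least_squares(f,x0,loss="soft_l1"); return s.x,f(s.x)
E
python3 - <<'E'
from fit import *
k={c:r.capture(c) for c in("side","top")}
S=dict(shell=[(297,345),(162,285)],liner=[(208,320),(147,205)],foot=[(360,175),(380,270)])
for p,(s,t) in S.items():
    obs=[]
    for c,(u,v) in zip(("side","top"),(s,t)):
        e,n=mask(k[c],u,v); print(p,c,e,n); obs.append((k[c],np.array(e)))
    x0=onz(k["top"],*t,.04)[:2]
    for o in (obs,obs[:1],obs[1:]):
        x,rs=fit(p,o,x0); print("  ",x.round(4),rs.round(1))
for uv in [(267,180),(260,320),(249,146),(348,160),(452,276),(107,208),(137,120)]: print(uv,onz(k["top"],*uv,.03).round(3))
E
```

```text
shell side (np.float64(279.5), np.float64(316.5), np.float64(310.5), np.float64(355.5)) 938
shell top (np.float64(145.5), np.float64(270.5), np.float64(177.5), np.float64(298.5)) 690
   [0.4314 0.2348] [ 0.1  0.3 -0.5 -0.5  0.2  0.7 -0.2 -0.2]
   [0.4309 0.2349] [ 0.3  0.4 -0.3 -0.4]
   [0.432  0.2348] [ 0.2  0.4 -0.2 -0.4]
liner side (np.float64(191.5), np.float64(294.5), np.float64(220.5), np.float64(332.5)) 836
liner top (np.float64(130.5), np.float64(191.5), np.float64(162.5), np.float64(216.5)) 608
   [0.6254 0.273 ] [-0.1 -0.5 -0.9 -0.3  0.2  0.6 -0.5  0.6]
   [0.6239 0.2734] [ 0.4 -0.1 -0.4  0.1]
   [0.627  0.2727] [ 0.3 -0.  -0.4  0. ]
foot side (np.float64(342.5), np.float64(163.5), np.float64(374.5), np.float64(192.5)) 702
foot top (np.float64(357.5), np.float64(251.5), np.float64(395.5), np.float64(289.5)) 1129
   [ 0.4543 -0.298 ] [ 0.1 -0.2 -0.6 -0.2  0.5  1.  -0.7 -0.3]
   [ 0.4534 -0.2974] [ 0.4  0.  -0.3  0. ]
   [ 0.4551 -0.2983] [ 0.6  0.6 -0.6 -0.6]
(267, 180) [ 0.689 -0.026  0.03 ]
(260, 320) [ 0.341 -0.004  0.03 ]
(249, 146) [0.78 0.02 0.03]
(348, 160) [ 0.737 -0.234  0.03 ]
(452, 276) [ 0.438 -0.477  0.03 ]
(107, 208) [0.625 0.383 0.03 ]
(137, 120) [0.857 0.313 0.03 ]
```

Call:
drive_tool([
  {"tx": 0.737,"ty": -0.628,"tz": -0.128,"turn": -0.825,"hand": 0},
  {"tx": 0.737,"ty": -0.628,"tz": -0.128,"turn": -0.825,"hand": 0},
  {"tx": 0.737,"ty": -0.628,"tz": -0.128,"turn": -0.825,"hand": 0},
  {"tx": 0.737,"ty": -0.628,"tz": -0.128,"turn": -0.825,"hand": 0},
  {"tx": 0.737,"ty": -0.628,"tz": -0.128,"turn": -0.825,"hand": 0},
  {"tx": 0.737,"ty": -0.628,"tz": -0.128,"turn": -0.825,"hand": 0},
  {"tx": 0.737,"ty": -0.628,"tz": -0.128,"turn": -0.825,"hand": 0},
  {"tx": 0.737,"ty": -0.628,"tz": -0.128,"turn": -0.825,"hand": 0},
  {"tx": 0.737,"ty": -0.628,"tz": -0.128,"turn": -0.825,"hand": 0},
  {"tx": 0.737,"ty": -0.628,"tz": -0.128,"turn": -0.825,"hand": 0},
], grip_force=15)

```text
time_s: 1.9
tcp_pos: [0.5618, 0.3268, 0.1611]
eef_rot: [-180.0, 0.0, -90.2]
contact_force: [-0.1, 0.9, 0.3]
gripper_width: 0.0878
gripper_force: 0.0
```

Call:
drive_tool([
  {"tx": 0.107,"ty": -0.09,"tz": -0.02,"turn": 0,"hand": 0},
  {"tx": 0.107,"ty": -0.09,"tz": -0.02,"turn": 0,"hand": 0},
  {"tx": 0.107,"ty": -0.09,"tz": -0.02,"turn": 0,"hand": 0},
  {"tx": 0.107,"ty": -0.09,"tz": -0.02,"turn": 0,"hand": 0},
  {"tx": 0.107,"ty": -0.09,"tz": -0.02,"turn": 0,"hand": 0},
])

```text
time_s: 2.4
tcp_pos: [0.6243, 0.2746, 0.1492]
eef_rot: [-180.0, 0.0, -90.0]
contact_force: [-0.1, 1.0, -0.3]
gripper_width: 0.0877
gripper_force: 0.0
```

```bash
python3 - <<'E'
from fit import *
s=r.get_state(); print(s["tcp_pos"],s["eef_rot"])
E
```

```text
[0.62433135 0.27463579 0.1492147 ] [-1.79992920e+02  1.03210245e-02 -8.99718326e+01]
```

Call:
drive_tool([
  {"tx": 0.002,"ty": -0.003,"tz": -0.04,"hand": 0},
  {"tx": 0.002,"ty": -0.003,"tz": -0.08,"hand": 0},
  {"tx": 0.002,"ty": -0.003,"tz": -0.12,"hand": 0},
  {"tx": 0.002,"ty": -0.003,"tz": -0.137,"hand": 0},
  {"tx": 0.002,"ty": -0.003,"tz": -0.137,"hand": 0},
  {"tx": 0.002,"ty": -0.003,"tz": -0.137,"hand": 1},
  {"tx": 0.002,"ty": -0.003,"tz": -0.137,"hand": 1},
  {"tx": 0.002,"ty": -0.003,"tz": -0.137,"hand": 1},
  {"tx": 0.002,"ty": -0.003,"tz": -0.137,"hand": 1},
  {"tx": 0.002,"ty": -0.003,"tz": -0.137,"hand": 1},
], grip_force=15)

```text
invalid input
```

Call:
drive_tool([
  {"tz": 0,"hand": 1},
  {"tz": 0,"hand": 1},
  {"tz": 0,"hand": 1},
  {"tz": 0,"hand": 1},
  {"tz": 0,"hand": 1},
])

```text
invalid input
```

Call:
drive_tool([
  {"tx": 0.002,"ty": -0.003,"tz": -0.04,"turn": 0,"hand": 0},
  {"tx": 0.002,"ty": -0.003,"tz": -0.08,"turn": 0,"hand": 0},
  {"tx": 0.002,"ty": -0.003,"tz": -0.12,"turn": 0,"hand": 0},
  {"tx": 0.002,"ty": -0.003,"tz": -0.137,"turn": 0,"hand": 0},
  {"tx": 0.002,"ty": -0.003,"tz": -0.137,"turn": 0,"hand": 0},
  {"tx": 0.002,"ty": -0.003,"tz": -0.137,"turn": 0,"hand": 1},
  {"tx": 0.002,"ty": -0.003,"tz": -0.137,"turn": 0,"hand": 1},
  {"tx": 0.002,"ty": -0.003,"tz": -0.137,"turn": 0,"hand": 1},
  {"tx": 0.002,"ty": -0.003,"tz": -0.137,"turn": 0,"hand": 1},
  {"tx": 0.002,"ty": -0.003,"tz": -0.137,"turn": 0,"hand": 1},
], grip_force=15)

```text
time_s: 3.4
tcp_pos: [0.6261, 0.2724, 0.0674]
eef_rot: [-180.0, 0.0, -90.0]
contact_force: [-1.2, 0.3, 3.6]
gripper_width: 0.0542
gripper_force: 15.0
```

Call:
drive_tool([
  {"tx": 0,"ty": 0,"tz": 0,"turn": 0,"hand": 1},
  {"tx": 0,"ty": 0,"tz": 0,"turn": 0,"hand": 1},
  {"tx": 0,"ty": 0,"tz": 0,"turn": 0,"hand": 1},
  {"tx": 0,"ty": 0,"tz": 0,"turn": 0,"hand": 1},
])

```text
time_s: 3.8
tcp_pos: [0.626, 0.2725, 0.0674]
eef_rot: [-180.0, 0.0, -90.0]
contact_force: [-1.3, -0.5, 5.5]
gripper_width: 0.0547
gripper_force: 15.0
```

Call:
drive_tool([
  {"tx": 0,"ty": 0,"tz": 0.02,"turn": 0,"hand": 1},
  {"tx": 0,"ty": 0,"tz": 0.04,"turn": 0,"hand": 1},
  {"tx": 0,"ty": 0,"tz": 0.07,"turn": 0,"hand": 1},
  {"tx": 0,"ty": 0,"tz": 0.1,"turn": 0,"hand": 1},
  {"tx": 0,"ty": 0,"tz": 0.13,"turn": 0,"hand": 1},
  {"tx": 0,"ty": 0,"tz": 0.16,"turn": 0,"hand": 1},
  {"tx": 0,"ty": 0,"tz": 0.18,"turn": 0,"hand": 1},
  {"tx": 0,"ty": 0,"tz": 0.18,"turn": 0,"hand": 1},
])

```text
time_s: 4.6
tcp_pos: [0.6269, 0.2729, 0.1775]
eef_rot: [-179.8, 0.1, -90.0]
contact_force: [-0.1, 0.6, -1.0]
gripper_width: 0.0544
gripper_force: 15.0
```

Call:
drive_tool([
  {"tx": -0.02,"ty": -0.004,"tz": 0,"turn": 0,"hand": 1},
  {"tx": -0.06,"ty": -0.012,"tz": 0,"turn": 0,"hand": 1},
  {"tx": -0.1,"ty": -0.02,"tz": 0,"turn": 0,"hand": 1},
  {"tx": -0.14,"ty": -0.027,"tz": 0,"turn": 0,"hand": 1},
  {"tx": -0.18,"ty": -0.035,"tz": 0,"turn": 0,"hand": 1},
  {"tx": -0.22,"ty": -0.043,"tz": 0,"turn": 0,"hand": 1},
  {"tx": -0.26,"ty": -0.05,"tz": 0,"turn": 0,"hand": 1},
  {"tx": -0.3,"ty": -0.059,"tz": 0,"turn": 0,"hand": 1},
  {"tx": -0.32,"ty": -0.062,"tz": 0,"turn": 0,"hand": 1},
  {"tx": -0.323,"ty": -0.063,"tz": 0,"turn": 0,"hand": 1},
])

```text
time_s: 5.6
tcp_pos: [0.4305, 0.2339, 0.1746]
eef_rot: [180.0, -0.0, -89.9]
contact_force: [0.2, 1.0, -1.8]
gripper_width: 0.0545
gripper_force: 15.0
```

Call:
drive_tool([
  {"tx": 0,"ty": 0,"tz": 0,"turn": 0,"hand": 1},
  {"tx": 0,"ty": 0,"tz": 0,"turn": 0,"hand": 1},
  {"tx": 0,"ty": 0,"tz": 0,"turn": 0,"hand": 1},
])

```text
time_s: 5.9
tcp_pos: [0.4326, 0.2347, 0.1745]
eef_rot: [180.0, -0.0, -90.0]
contact_force: [0.1, -0.2, -2.0]
gripper_width: 0.0543
gripper_force: 15.0
```

```bash
python3 - <<'E'
from fit import *
o=go("b",["shell_center","liner_center"])
print({k:r.get_state()[k] for k in("tcp_pos","gripper_width")})
b=np.vstack([cv2.resize(o[c]["frame"][y:y+110,x:x+160,::-1],None,fx=4.5,fy=2.7*1.0) if 0 else cv2.resize(o[c]["frame"][y:y+75,x:x+200,::-1],None,fx=4,fy=4,interpolation=2) for c,x,y in(("side",200,290),("top",70,240))])
cv2.imwrite("pics/b2.png",b)
E
```

```text
side shell_center 0.94 [280.2, 324.3, 309.8, 355.8] [149. 146. 136.]
side liner_center 0.98 [167.3, 336.0, 198.2, 372.1] [178.  95.   6.]
side liner_center 0.72 [282.0, 291.4, 308.1, 333.4] [142. 140. 130.]
top shell_center 0.7 [152.1, 271.5, 179.3, 297.5] [127. 131. 121.]
top liner_center 0.92 [89.5, 194.9, 125.1, 221.6] [131.  77.  45.]
top liner_center 0.7 [139.4, 276.0, 164.3, 299.7] [100. 102.  94.]
{'tcp_pos': array([0.43222028, 0.23448905, 0.17467294]), 'gripper_width': 0.05457504629349852}
```

View pics/b_side.png

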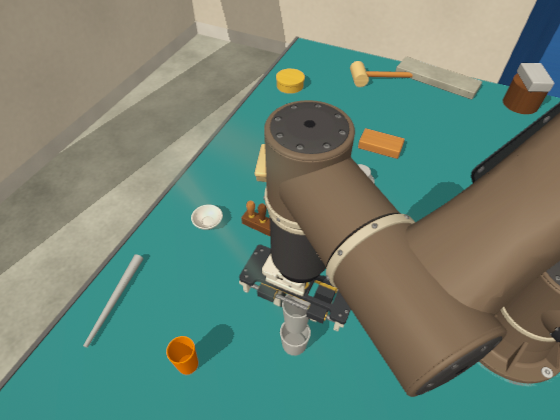

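The liner hangs upright over the shell mouth (295,335), so I'll lower it.

Call:
drive_tool([
  {"tx": -0.002,"ty": 0,"tz": -0.02,"turn": 0,"hand": 1},
  {"tx": -0.002,"ty": 0,"tz": -0.04,"turn": 0,"hand": 1},
  {"tx": -0.002,"ty": 0,"tz": -0.06,"turn": 0,"hand": 1},
  {"tx": -0.002,"ty": 0,"tz": -0.08,"turn": 0,"hand": 1},
  {"tx": -0.002,"ty": 0,"tz": -0.1,"turn": 0,"hand": 1},
  {"tx": -0.002,"ty": 0,"tz": -0.115,"turn": 0,"hand": 1},
  {"tx": -0.002,"ty": 0,"tz": -0.13,"turn": 0,"hand": 1},
  {"tx": -0.002,"ty": 0,"tz": -0.14,"turn": 0,"hand": 1},
  {"tx": -0.002,"ty": 0,"tz": -0.15,"turn": 0,"hand": 1},
  {"tx": -0.002,"ty": 0,"tz": -0.155,"turn": 0,"hand": 1},
])

```text
time_s: 7.2
tcp_pos: [0.4311, 0.2347, 0.0815]
eef_rot: [-180.0, 0.0, -90.0]
contact_force: [0.6, 0.2, 0.1]
gripper_width: 0.0543
gripper_force: 15.0
```

Call:
drive_tool([
  {"tx": 0,"ty": 0,"tz": -0.003,"turn": 0,"hand": 1},
  {"tx": 0,"ty": 0,"tz": -0.006,"turn": 0,"hand": 1},
  {"tx": 0,"ty": 0,"tz": -0.009,"turn": 0,"hand": 1},
  {"tx": 0,"ty": 0,"tz": -0.011,"turn": 0,"hand": 1},
  {"tx": 0,"ty": 0,"tz": -0.011,"turn": 0,"hand": 1},
  {"tx": 0,"ty": 0,"tz": -0.011,"turn": 0,"hand": 1},
])

```text
time_s: 7.8
tcp_pos: [0.431, 0.2347, 0.0754]
eef_rot: [-180.0, 0.0, -90.0]
contact_force: [1.6, -0.2, -0.2]
gripper_width: 0.0544
gripper_force: 15.0
```

Call:
drive_tool([
  {"tx": 0,"ty": 0,"tz": -0.002,"turn": 0,"hand": 1},
  {"tx": 0,"ty": 0,"tz": -0.004,"turn": 0,"hand": 1},
  {"tx": 0,"ty": 0,"tz": -0.006,"turn": 0,"hand": 1},
  {"tx": 0,"ty": 0,"tz": -0.006,"turn": 0,"hand": 1},
  {"tx": 0,"ty": 0,"tz": -0.006,"turn": 0,"hand": 1},
])

```text
time_s: 8.3
tcp_pos: [0.4307, 0.2345, 0.0715]
eef_rot: [180.0, -0.0, -90.0]
contact_force: [2.4, -1.1, -1.2]
gripper_width: 0.0544
gripper_force: 15.0
```

Call:
drive_tool([
  {"tx": 0,"ty": 0,"tz": 0,"turn": 0,"hand": 0},
  {"tx": 0,"ty": 0,"tz": 0,"turn": 0,"hand": 0},
  {"tx": 0,"ty": 0,"tz": 0,"turn": 0,"hand": 0},
  {"tx": 0,"ty": 0,"tz": 0,"turn": 0,"hand": 0},
  {"tx": 0,"ty": 0,"tz": 0,"turn": 0,"hand": 0},
  {"tx": 0,"ty": 0,"tz": 0,"turn": 0,"hand": 0},
  {"tx": 0,"ty": 0,"tz": 0,"turn": 0,"hand": 0},
  {"tx": 0,"ty": 0,"tz": 0,"turn": 0,"hand": 0},
])

```text
time_s: 9.1
tcp_pos: [0.4309, 0.2345, 0.0716]
eef_rot: [180.0, -0.0, -90.0]
contact_force: [-0.8, -0.5, -0.7]
gripper_width: 0.0873
gripper_force: 0.0
```

```bash
python3 - <<'E'
from fit import *
o=go("c",["shell_center","liner_center"])
b=np.vstack([cv2.resize(o[c]["frame"][y:y+75,x:x+200,::-1],None,fx=4,fy=4,interpolation=2) for c,x,y in(("side",200,290),("top",70,240))])
cv2.imwrite("pics/c2.png",b); print(r.get_state()["tcp_pos"])
E
```

```text
side shell_center 0.61 [277.0, 326.9, 308.8, 355.7] [152. 150. 140.]
side liner_center 0.93 [284.9, 318.3, 308.7, 346.7] [137. 134. 125.]
top liner_center 0.68 [154.6, 274.0, 174.2, 295.5] [120. 121. 111.]
top liner_center 0.63 [233.6, 132.5, 264.1, 159.5] [228. 225. 207.]
[0.43087079 0.23456485 0.0716392 ]
```

View pics/c2.png

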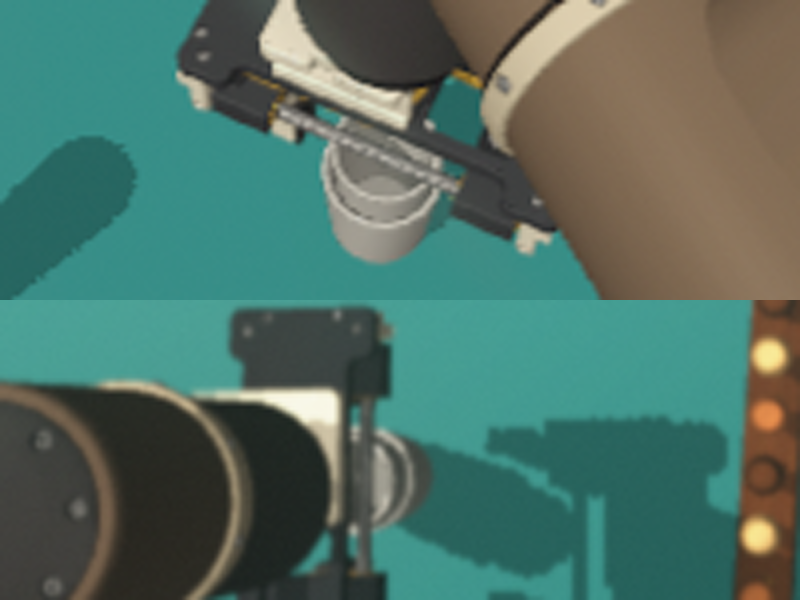

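```bash
python3 - <<'E'
from fit import *
k=r.capture("side")
for x,y in((.4314,.2348),(.4309,.2345)):
  for n,R in dict(liner_rim=[(.028,.092)],shell_rim=[(.032,.066)],base=[(.027,0)]).items():
    p=proj(k,rings(R)+[x,y,0]); print(n,ext(p).round(1), "crop:",((ext(p)-[200,290,200,290]+.5)*4).round())
E
```

```text
liner_rim [281.5 313.3 308.8 339.3] crop: [328.  95. 437. 199.]
shell_rim [279.6 316.8 310.  346.1] crop: [320. 109. 442. 226.]
base [281.8 331.2 306.1 355. ] crop: [329. 167. 426. 262.]
liner_rim [281.8 313.3 309.1 339.3] crop: [329.  95. 438. 199.]
shell_rim [279.9 316.7 310.3 346.1] crop: [321. 109. 443. 226.]
base [282.1 331.2 306.3 355. ] crop: [330. 167. 427. 262.]
```

The liner is seated: its observed rim bottom (crop row ~200) matches the predicted 199. Now I'll grip the shell.

Call:
drive_tool([
  {"tx": 0,"ty": 0,"tz": -0.02,"turn": 0,"hand": 0},
  {"tx": 0,"ty": 0,"tz": -0.04,"turn": 0,"hand": 0},
  {"tx": 0,"ty": 0,"tz": -0.055,"turn": 0,"hand": 0},
  {"tx": 0,"ty": 0,"tz": -0.062,"turn": 0,"hand": 0},
  {"tx": 0,"ty": 0,"tz": -0.062,"turn": 0,"hand": 0},
  {"tx": 0,"ty": 0,"tz": -0.062,"turn": 0,"hand": 0},
])

```text
time_s: 10.05
tcp_pos: [0.431, 0.2347, 0.0346]
eef_rot: [-180.0, 0.0, -90.0]
contact_force: [0.3, 0.1, 0.2]
gripper_width: 0.0876
gripper_force: 0.0
```

Call:
drive_tool([
  {"tx": 0,"ty": 0,"tz": 0,"turn": 0,"hand": 1},
  {"tx": 0,"ty": 0,"tz": 0,"turn": 0,"hand": 1},
  {"tx": 0,"ty": 0,"tz": 0,"turn": 0,"hand": 1},
  {"tx": 0,"ty": 0,"tz": 0,"turn": 0,"hand": 1},
  {"tx": 0,"ty": 0,"tz": 0,"turn": 0,"hand": 1},
  {"tx": 0,"ty": 0,"tz": 0,"turn": 0,"hand": 1},
  {"tx": 0,"ty": 0,"tz": 0,"turn": 0,"hand": 1},
  {"tx": 0,"ty": 0,"tz": 0,"turn": 0,"hand": 1},
], grip_force=30)

```text
time_s: 10.85
tcp_pos: [0.4313, 0.2348, 0.0348]
eef_rot: [-180.0, 0.0, -90.0]
contact_force: [2.6, -1.6, 2.9]
gripper_width: 0.0632
gripper_force: 30.0
```

Call:
drive_tool([
  {"tx": 0,"ty": 0,"tz": 0.01,"turn": 0,"hand": 1},
  {"tx": 0,"ty": 0,"tz": 0.03,"turn": 0,"hand": 1},
  {"tx": 0,"ty": 0,"tz": 0.055,"turn": 0,"hand": 1},
  {"tx": 0,"ty": 0,"tz": 0.08,"turn": 0,"hand": 1},
  {"tx": 0,"ty": 0,"tz": 0.11,"turn": 0,"hand": 1},
  {"tx": 0,"ty": 0,"tz": 0.14,"turn": 0,"hand": 1},
  {"tx": 0,"ty": 0,"tz": 0.17,"turn": 0,"hand": 1},
  {"tx": 0,"ty": 0,"tz": 0.2,"turn": 0,"hand": 1},
  {"tx": 0,"ty": 0,"tz": 0.22,"turn": 0,"hand": 1},
  {"tx": 0,"ty": 0,"tz": 0.23,"turn": 0,"hand": 1},
])

```text
time_s: 11.85
tcp_pos: [0.4305, 0.2345, 0.1731]
eef_rot: [180.0, 0.0, -90.0]
contact_force: [0.3, -0.5, -3.7]
gripper_width: 0.0626
gripper_force: 30.0
```

Call:
drive_tool([
  {"tx": 0,"ty": 0,"tz": 0,"turn": 0,"hand": 1},
  {"tx": 0,"ty": 0,"tz": 0,"turn": 0,"hand": 1},
  {"tx": 0,"ty": 0,"tz": 0,"turn": 0,"hand": 1},
])

```text
time_s: 12.15
tcp_pos: [0.4303, 0.2342, 0.1714]
eef_rot: [179.9, -0.1, -90.0]
contact_force: [0.2, 1.1, -3.9]
gripper_width: 0.0628
gripper_force: 30.0
```

```bash
python3 - <<'E'
from fit import *
o=go("d",["shell_center","liner_center"])
b=np.vstack([cv2.resize(o[c]["frame"][y:y+100,x:x+200,::-1],None,fx=3,fy=3,interpolation=2) for c,x,y in(("side",200,250),("top",70,240))])
cv2.imwrite("pics/d2.png",b); s=r.get_state(); print(s["tcp_pos"])
p=proj(o["side"],rings([(.027,0)])+[s["tcp_pos"][0],s["tcp_pos"][1],s["tcp_pos"][2]-.0346]); print(ext(p),(ext(p)-[200,250]*2)*3)
E
```

```text
side shell_center 0.68 [279.1, 301.1, 312.4, 328.5] [150. 148. 138.]
side liner_center 0.77 [165.7, 336.7, 196.8, 372.4] [177.  95.   7.]
side liner_center 0.54 [284.9, 290.8, 313.6, 318.4] [144. 141. 131.]
top shell_center 0.55 [142.0, 275.2, 160.7, 301.1] [82. 98. 90.]
top liner_center 0.95 [88.3, 193.3, 125.3, 220.7] [132.  82.  50.]
top liner_center 0.68 [139.1, 276.0, 155.9, 298.6] [91. 93. 85.]
[0.43078755 0.23448065 0.17217581]
[282.47816235 303.91968967 309.91576664 329.75327498] [247.43448705 161.75906901 329.74729992 239.25982494]
```

View pics/d2.png

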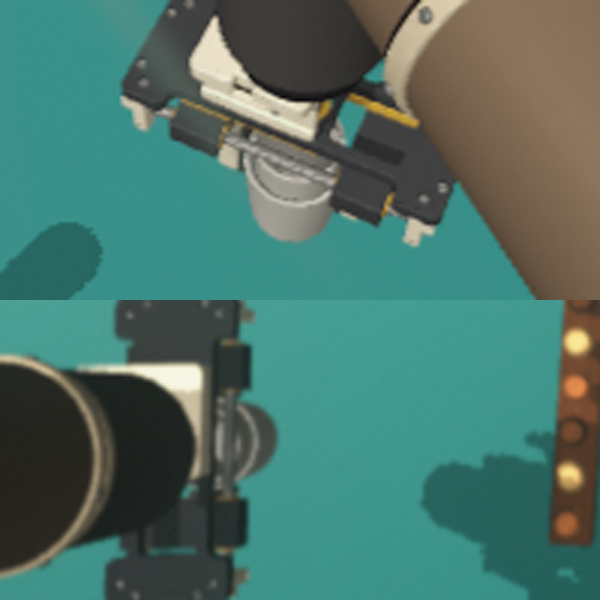

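Call:
drive_tool([
  {"tx": 0.001,"ty": -0.015,"tz": 0,"turn": 0,"hand": 1},
  {"tx": 0.002,"ty": -0.04,"tz": 0,"turn": 0,"hand": 1},
  {"tx": 0.004,"ty": -0.08,"tz": 0,"turn": 0,"hand": 1},
  {"tx": 0.006,"ty": -0.125,"tz": 0,"turn": 0,"hand": 1},
  {"tx": 0.008,"ty": -0.17,"tz": 0,"turn": 0,"hand": 1},
  {"tx": 0.01,"ty": -0.215,"tz": 0,"turn": 0,"hand": 1},
  {"tx": 0.012,"ty": -0.26,"tz": 0,"turn": 0,"hand": 1},
  {"tx": 0.014,"ty": -0.305,"tz": 0,"turn": 0,"hand": 1},
  {"tx": 0.016,"ty": -0.35,"tz": 0,"turn": 0,"hand": 1},
  {"tx": 0.018,"ty": -0.395,"tz": 0,"turn": 0,"hand": 1},
])

```text
time_s: 13.45
tcp_pos: [0.4409, -0.0045, 0.1726]
eef_rot: [-180.0, 0.0, -90.0]
contact_force: [-0.1, -0.3, -3.5]
gripper_width: 0.063
gripper_force: 30.0
```

Call:
drive_tool([
  {"tx": 0.002,"ty": -0.045,"tz": 0,"turn": 0,"hand": 1},
  {"tx": 0.004,"ty": -0.09,"tz": 0,"turn": 0,"hand": 1},
  {"tx": 0.006,"ty": -0.135,"tz": 0,"turn": 0,"hand": 1},
  {"tx": 0.008,"ty": -0.18,"tz": 0,"turn": 0,"hand": 1},
  {"tx": 0.01,"ty": -0.225,"tz": 0,"turn": 0,"hand": 1},
  {"tx": 0.012,"ty": -0.27,"tz": 0,"turn": 0,"hand": 1},
  {"tx": 0.014,"ty": -0.315,"tz": 0,"turn": 0,"hand": 1},
  {"tx": 0.016,"ty": -0.36,"tz": 0,"turn": 0,"hand": 1},
  {"tx": 0.019,"ty": -0.4,"tz": 0,"turn": 0,"hand": 1},
  {"tx": 0.02,"ty": -0.425,"tz": 0,"turn": 0,"hand": 1},
])

```text
time_s: 14.45
tcp_pos: [0.4525, -0.2597, 0.1724]
eef_rot: [180.0, -0.0, -90.1]
contact_force: [-0.0, 0.9, -2.8]
gripper_width: 0.0629
gripper_force: 30.0
```

Call:
drive_tool([
  {"tx": 0,"ty": -0.02,"tz": 0,"turn": 0,"hand": 1},
  {"tx": 0,"ty": -0.04,"tz": 0,"turn": 0,"hand": 1},
  {"tx": 0,"ty": -0.055,"tz": 0,"turn": 0,"hand": 1},
  {"tx": 0,"ty": -0.065,"tz": 0,"turn": 0,"hand": 1},
  {"tx": 0,"ty": -0.068,"tz": 0,"turn": 0,"hand": 1},
  {"tx": 0,"ty": -0.068,"tz": 0,"turn": 0,"hand": 1},
  {"tx": 0,"ty": -0.068,"tz": 0,"turn": 0,"hand": 1},
  {"tx": 0,"ty": -0.068,"tz": 0,"turn": 0,"hand": 1},
])

```text
time_s: 15.25
tcp_pos: [0.4537, -0.2978, 0.1725]
eef_rot: [-180.0, 0.0, -90.0]
contact_force: [0.1, -0.2, -3.5]
gripper_width: 0.0625
gripper_force: 30.0
```

```bash
python3 - <<'E'
from fit import *
o=go("e",["shell_center","liner_center","foot"])
s=r.get_state(); print(s["tcp_pos"],s["gripper_width"])
E
```

```text
side shell_center 0.82 [355.8, 123.6, 381.0, 152.8] [139. 138. 128.]
side liner_center 0.77 [163.7, 335.3, 197.1, 374.0] [168.  89.   7.]
side liner_center 0.66 [360.4, 113.0, 384.5, 134.5] [135. 131. 122.]
side foot 0.79 [345.1, 164.6, 372.0, 189.5] [181. 179. 168.]
side foot 0.31 [189.2, 205.6, 222.3, 227.0] [203. 199. 181.]
top liner_center 0.78 [90.4, 196.0, 127.1, 220.5] [133.  82.  50.]
[ 0.45370409 -0.29818223  0.17245831] 0.06274133333220129
```

View pics/e_side.png

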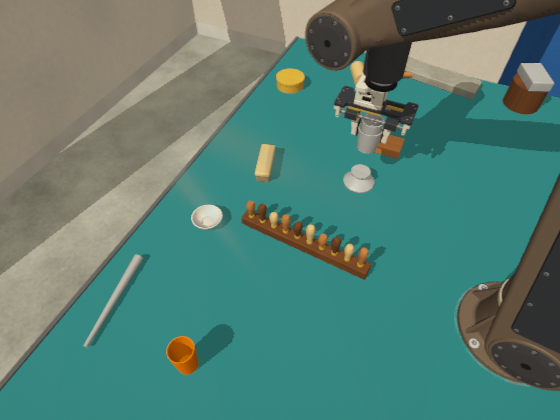

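Call:
drive_tool([
  {"tx": 0.001,"ty": 0,"tz": -0.015,"turn": 0,"hand": 1},
  {"tx": 0.001,"ty": 0,"tz": -0.03,"turn": 0,"hand": 1},
  {"tx": 0.001,"ty": 0,"tz": -0.045,"turn": 0,"hand": 1},
  {"tx": 0.001,"ty": 0,"tz": -0.06,"turn": 0,"hand": 1},
  {"tx": 0.001,"ty": 0,"tz": -0.075,"turn": 0,"hand": 1},
  {"tx": 0.001,"ty": 0,"tz": -0.09,"turn": 0,"hand": 1},
  {"tx": 0.001,"ty": 0,"tz": -0.105,"turn": 0,"hand": 1},
  {"tx": 0.001,"ty": 0,"tz": -0.115,"turn": 0,"hand": 1},
  {"tx": 0.001,"ty": 0,"tz": -0.12,"turn": 0,"hand": 1},
  {"tx": 0.001,"ty": 0,"tz": -0.12,"turn": 0,"hand": 1},
])

```text
time_s: 16.65
tcp_pos: [0.4541, -0.2982, 0.1]
eef_rot: [180.0, 0.0, -90.0]
contact_force: [0.5, 0.7, -3.1]
gripper_width: 0.0629
gripper_force: 30.0
```

Call:
drive_tool([
  {"tx": 0,"ty": 0,"tz": -0.004,"turn": 0,"hand": 1},
  {"tx": 0,"ty": 0,"tz": -0.009,"turn": 0,"hand": 1},
  {"tx": 0,"ty": 0,"tz": -0.014,"turn": 0,"hand": 1},
  {"tx": 0,"ty": 0,"tz": -0.016,"turn": 0,"hand": 1},
  {"tx": 0,"ty": 0,"tz": -0.016,"turn": 0,"hand": 1},
  {"tx": 0,"ty": 0,"tz": -0.016,"turn": 0,"hand": 1},
  {"tx": 0,"ty": 0,"tz": -0.016,"turn": 0,"hand": 1},
  {"tx": 0,"ty": 0,"tz": -0.016,"turn": 0,"hand": 1},
])

```text
time_s: 17.45
tcp_pos: [0.4543, -0.2982, 0.0909]
eef_rot: [-180.0, -0.0, -90.0]
contact_force: [-0.0, -0.5, -3.7]
gripper_width: 0.063
gripper_force: 30.0
```

```bash
python3 - <<'E'
from fit import *
o=go("f",["shell_center","liner_center","foot"])
s=r.get_state(); t=s["tcp_pos"]; print(t,s["gripper_width"],s["contact_force"])
b=np.vstack([cv2.resize(o[c]["frame"][y:y+75,x:x+160,::-1],None,fx=4,fy=4,interpolation=2) for c,x,y in(("side",290,125),("top",300,225))])
cv2.imwrite("pics/f2.png",b)
for c,x,y in(("side",290,125),("top",300,225)):
  for n,R,p in(("shellbase",[(.027,0)],[t[0],t[1],t[2]-.0347]),("shellrim",[(.032,.066)],[t[0],t[1],t[2]-.0347]),("foottop",[(.028,.045)],[.4543,-.298,0]),("foot",[(.046,0)],[.4543,-.298,0])):
    print(c,n,((ext(proj(o[c],rings(R)+p))-[x,y]*2+.5)*4).round())
E
```

```text
side shell_center 0.81 [350.5, 144.4, 376.6, 173.2] [142. 140. 130.]
side liner_center 0.71 [355.7, 136.6, 378.3, 157.3] [138. 133. 121.]
side liner_center 0.63 [165.3, 336.1, 198.1, 371.1] [171.  91.   7.]
side liner_center 0.51 [351.8, 152.5, 376.1, 170.4] [145. 142. 132.]
side foot 0.64 [346.3, 168.2, 372.5, 192.5] [185. 182. 170.]
top liner_center 0.6 [91.4, 196.3, 123.1, 222.1] [135.  81.  49.]
[ 0.45429073 -0.29822322  0.09084371] 0.06282244873821519 [-0.28452799 -0.4400366  -3.90342931]
side shellbase [248. 145. 324. 198.]
side shellrim [254.  72. 348. 136.]
side foottop [245. 155. 323. 210.]
side foot [212. 181. 337. 271.]
top shellbase [281. 140. 371. 230.]
top shellrim [293. 128. 407. 242.]
top foottop [275. 138. 368. 231.]
top foot [234. 112. 380. 259.]
```

View pics/f2.png

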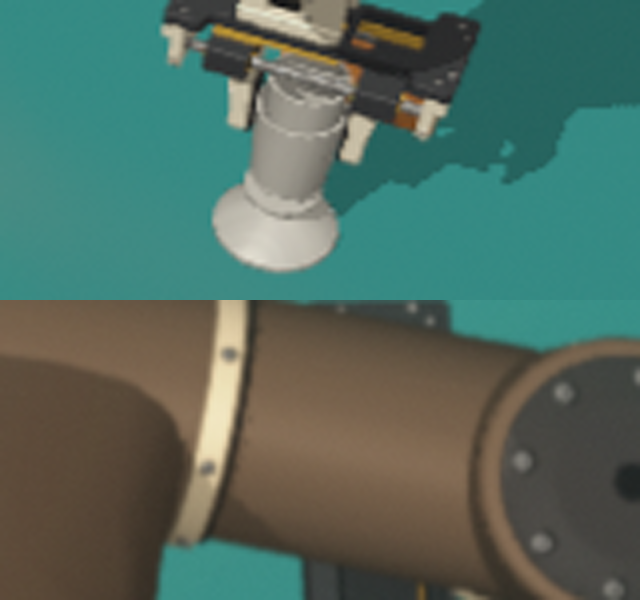

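The crop matches the predictions: shell base bottom at ~199 and centred, foot rim at ~210, gap about 11 mm. I'll hand it in.

```bash
python3 -c "
from plant import r
print(r.close_job())"
```

```text
the job is handed in; nothing more can be done
None
```

I handed the job in with the liner seated in the shell, and the shell held upright and centred about 11 mm above the foot by my measurements; no pass/fail verdict came back.

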